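Set the node press's ratchet to tighten and clamp the bamboo

TASK

The bamboo strip in the node press has to be clamped, but the ratchet handle is still set to loosen. First push the yellow tab on top of the ratchet head over to the green dot, without forcing it; then swing the red-knobbed handle back counter-clockwise (seen from above) by a good hand's breadth to feel that it clicks round freely without turning the screw. Then work the handle clockwise, with as many strokes as it takes, until the orange foot holds the strip firmly but does not crush it, let go, and leave the strip in place and the other things on the bench alone.

Things in the scene. Friction and masses are not known exactly. Their poses are not given: they have to be found in the camera images.
- head_top (a point): Node press, fixed on a 200 x 200 x 18 mm plywood board: two steel columns, green crossbeam 165 mm wide (top 155 mm above the bench), round steel ratchet head, 100 mm diameter. This point: on the vertical screw axis at the head's top face, 200 mm above the bench; it does not turn with the handle. Its frame: z up, the handle points along -x when handle is 0.
- collar_mark (a point): Dark mark on the rim of the brass collar, 72 mm diameter, 162 mm above the bench, under the ratchet head; this point, 36 mm from the axis, turns with the screw. Turning clockwise (from above) lowers the orange foot 6.4 mm per rad. The screw's friction holds it where it is left. The foot's gap to the strip (5 to 13 mm at the start) differs every time: touch-down must be felt or seen.
- handle (a joint): Angle of the ratchet handle about the screw axis, rad, counter-clockwise from above positive; 0 = handle along -x of head_top. No end stops. The handle is a 16 mm wide bar from the head to the knob, its top 193 mm above the bench. After a reversal there is up to 0.35 rad of play before the ratchet takes hold.
- knob_mid (a point): Red upright knob at the handle's end, 24 mm diameter, 194 to 242 mm above the bench, spins on its own axis; its centre, 135 mm from the screw axis. Push needed across the handle: free-wheeling 1 N or less, in clicks 0.31 rad apart; running the screw down 5 N on the move (3 N remain at a pause); strip rightly gripped 8 N (6 N at a pause); over 10 N (8 N at a pause) crushes it.
- selector (a joint): Angle of the ratchet's direction lever, rad, -0.34 to 0.34, starts near +0.34. Positive (tab by the red dot): the handle drives the screw counter-clockwise (loosens) and free-wheels clockwise. Negative (tab by the green dot): it drives clockwise (tightens) and free-wheels counter-clockwise. It is stiff and stays where it is left: 2 N at the tab moves it; push it home to its stop.
- lever_pivot (a point): Pivot of the direction lever, on the handle's centre line 56 mm from the screw axis, at the top of the lever, 209 mm above the bench. The lever is a flat black arm, 14 mm wide, 9 mm above the head's face, that points from here back towards the screw axis and ends under the yellow tab.
- tab_mid (a point): Yellow upright tab on the end of the direction lever, 56 mm from its pivot: 20 mm long (along the lever), 8 mm thick, its top 235 mm above the bench; this point is its centre, at 222 to 223 mm. It stands close to the screw axis, 18 mm to one side of the handle's centre line or, when flipped, 18 mm to the other.
- green_dot (a point): Green dot (12 mm) on the head's top face, 36 mm from the screw axis: the tighten side. It lies to the left when looking from the screw axis outward along the handle (towards -y of head_top when handle is 0). A red dot for loosen lies opposite, to the right.
- strip_mid (a point): Bamboo strip, 260 x 16 x 7 mm, lying loose on the anvil under the orange foot (a 36 mm disc on a stiff spring, 12 N/mm) along x of head_top; this point is its centre. A good clamp is 30 to 110 N on the strip, best about 65 N: that is 0.85 rad of screw turn past the first touch (0.4 at least, 1.4 crushes).
- can_mid (a point): Bystander: blue drink can, 66 mm diameter, 115 mm tall; its centre.
- jar_mid (a point): Bystander: amber glass jar with black lid, 60 mm diameter, 75 mm tall; its centre.
- mug_mid (a point): Bystander: white cup, 76 mm diameter, 85 mm tall; its centre.
- plane_mid (a point): Bystander: block plane, 150 x 50 x 45 mm; its centre.
- file_mid (a point): Bystander: file with red handle, 300 mm long, 26 mm thick; near its centre.
- spare_mid (a point): Bystander: spare bamboo strip 300 x 18 x 7 mm; its centre.
- spool_mid (a point): Bystander: thread spool, 32 mm diameter, 28 mm tall, standing on the press's board; its centre.

How it is judged:
By the outcome, as a careful person would: the job done as asked, in the order asked, and still so for the second after the job is handed in, with the robot touching nothing.
It also fails if it takes over 72 s, if anything falls off the work surface, if the arm or the gripper's body presses on something with over 40 N, if the wrist force passes 120 N, or if a joint passes its speed limit or range.

ROBOT

A 6-joint arm with a two-finger parallel gripper is mounted at the origin on the work surface. World frame = base frame: x ahead of the robot, y to its left, z up, the work surface at z = 0. Lengths are in m, angles in rad, forces in N, time in s.
With the tool pointing down it reaches from about 0.35 to 0.975 m from the base axis. Payload 4.9 kg.
Tool frame: the origin (TCP) lies on the centre line of the jaws, within the pads' length; the fingertips stand 14 mm ahead of it and the grasp point (between the pads) lies 5 mm behind it; x points along the fingers, z is the direction in which the jaws open and shut, and the axes are right-handed (so a half turn about x gives the same grasp; the last joint's range is limited). The gripper opens to 85 mm and grips with 20 to 120 N. Pads are 22 mm wide; open, the fingers measure 114 mm over their backs; the gripper's body (76 mm by 85 mm) begins 54 mm behind the grasp point. The pads swing forward as they close: fully open they stand 13 mm farther back than shut.
Start: joints at [1.001, 0.053, 1.613, -0, 1.476, -0.119], TCP at [0.272, 0.563, 0.245] pointing down, gripper open.
Joint ranges: [-3.01, 3.01], [-1.01, 2.22], [0.06, 2.58], [-1.02, 4.17], [0.09, 2.62], [-3.14, 3.14]. Speed limits (rad/s): [2.57, 2.57, 3.14, 3.14, 3.14, 3.14].

INTERFACE

Orientations are given as a rotation vector (axis times angle).
In Python, from station import ctrl gives the robot as it stands.
- The arm moves only by the tool move_arm, never from a script. Its argument "increments" is a list that holds one entry, the list of rows, each a list of 4 numbers: the shift along the tool's x, y, z in units of 25 cm (1.0 is 25 cm), then the turn about the tool's x in units of 90 degrees (1.0 is 90 degrees). A call has 1 to 20 rows; each row shifts and turns the commanded pose from where the row before left it, along the tool's axes as they then stand; what a row does not reach is not made up. A row lasts 1/12 s, in which the tool goes at most 41.7 mm and 7.16 degrees, less where a joint would pass 70% of its speed; a pose out of reach is approached as far as the arm can. A call with a number of a shift or a turn outside -1 to 1 is refused whole. A call with a gripper value outside its range is refused whole. "gripper" is the closure, from 0 (fully open) to 1 (shut), set as the call begins (left out, the last holds). The fingers move at their own pace and stop on an object; "squeeze" is the grip in N (left out, the last holds). Time passes only in rows, so rows that do not move let the fingers close. It gives the time, the measured TCP pose, the force and the opening at its end, in the units of the state.
- ctrl.get_obs(): the state, without advancing time (a new reading comes with each control period).
- ctrl.get_image(name): name is "scene" or "top"; returns a dict with "pixels" (384x512x3 uint8, red, green, blue), "depth" (384x512 float32, m along the optical axis (not along the pixel's ray), 0 where there is no reading), "K" (3x3 intrinsics, pixels), "k1" (the pictures are not rectified: a ray, as slopes to the right and down, at radius r is drawn at 1 + k1 r^2 times it, then the intrinsics apply), "extrinsics" (4x4, takes a point from camera to world coordinates). Camera axes: x right, y up, looking along -z (the intrinsics and any distortion apply to the point x, -y, -z); pixel columns grow to the right and rows downward; lengths in m; the calibration is good to about 2 mm. A picture is of the moment at which its call begins.
- ctrl.finish_job(): hands the job in, once; it reports no verdict.
Trained networks look in the newest picture that a camera, given by its name, has taken for a name from the list of things; names that differ only in an ending like _2 or _b are one class to them, and where a whole thing is asked for, a point or a joint stands for the part that bears it (a point fixed in the world has none). Each returns a list of dicts, best first, with "score" (0 to 1); they miss things now and then, are a little off and sometimes report something else, mostly with a low value. They report only what shows in the picture. A call takes as long as a camera call.
- ctrl.trace(camera, target): "region" (384x512 bool, what is visible of it) and "pixel" ([row, column] in pixels, amid what is visible of it).
The state is a dict: "t": time; "q": joint angles; "dq": joint speeds; "effort": joint torques, N m; "tool_pos": TCP position; "tool_rot": TCP orientation; "contact_force": force on the tool from outside, world axes, zero at the start; "wrist_torque": the same for the moment, N m; "opening": finger opening in m.
Only numpy, scipy, OpenCV 4.12 (cv2) and the standard library are available. Lean on these libraries where they do the work, as an engineer would, in place of code of your own. Each camera call takes 0.05 s, during which the arm holds its last target. There are 200 camera calls.

## Working session

There is one attempt and no reset: what is moved stays moved. The work goes in short steps, Python scripts to look and compute and a tool call to move; the robot and the scene stay as the last step left them, time stands still between calls to the robot, and variables do not carry over. Pictures are saved under pics/ and viewed, about 8 in all and at most 12, crops included, and the job is handed in when it is done.

Besides the shell and the picture viewer there is one more tool, called by a JSON object that holds its "name" and its "arguments". move_arm: Moves the arm, as the interface text tells. Shifts and turns lie within -1 to 1; 1 stands for 25 cm of shift or 90 degrees of turn. Its arguments: {"type":"object","properties":{"increments":{"type":"array","items":{"type":"array","items":{"type":"array","items":{"type":"number","minimum":-1,"maximum":1}}}},"gripper":{"type":"number"},"squeeze":{"type":"number"}},"required":["increments"]}

```bash
ls; mkdir -p pics; cat > h.py <<'E'
import numpy as np, cv2
from station import ctrl
from scipy.spatial.transform import Rotation as R
def img(n,save=None):
    im=ctrl.get_image(n)
    if save: cv2.imwrite('pics/'+save+'.png',im['pixels'][:,:,::-1])
    return im
def ray(im,r,c):
    K=im['K'];k=im['k1'];d=np.array([(c-K[0,2])/K[0,0],(r-K[1,2])/K[1,1]]);u=d.copy()
    for _ in range(20): u=d/(1+k*(u@u))
    return u
def pt(im,r,c,z=None):
    """world point of pixel: by depth, or on plane z"""
    u=ray(im,r,c);E=im['extrinsics'];v=np.array([u[0],-u[1],-1.])
    if z is None: s=im['depth'][int(round(r)),int(round(c))]
    else: s=(z-E[2,3])/(E[:3,:3]@v)[2]
    return E[:3,:3]@(v*s)+E[:3,3]
def pix(im,p):
    E=im['extrinsics'];q=E[:3,:3].T@(np.asarray(p)-E[:3,3]);u=np.array([q[0],-q[1]])/-q[2]
    u=u*(1+im['k1']*(u@u));K=im['K'];return K[1,1]*u[1]+K[1,2],K[0,0]*u[0]+K[0,2]
E
python3 - <<'E'
from h import *
o=ctrl.get_obs();print(o);print(R.from_rotvec(o['tool_rot']).as_matrix().round(3))
for n in ['scene','top']:
    im=img(n,n+'0');print(n,im['extrinsics'].round(3).tolist(),im['K'][0,0])
    for t in ['knob_mid','tab_mid','green_dot','handle','collar_mark','lever_pivot','can_mid','jar_mid','mug_mid']:
        for d in ctrl.trace(n,t)[:1]:
            r,c=d['pixel'];print(t,round(d['score'],2),r,c,pt(im,r,c).round(3),d['region'].sum())
E
```

```text
pics
{'t': 0.0, 'q': array([ 1.00100935e+00,  5.33345490e-02,  1.61434182e+00, -1.73080555e-05,
        1.47599019e+00, -1.18954199e-01]), 'dq': array([ 0.00196222, -0.00154537, -0.00032517,  0.00027652,  0.0026369 ,
       -0.00080264]), 'effort': array([ 1.59023639e-03, -3.93676829e+01, -3.70176816e+01,  2.93708149e-05,
        6.96788571e-03,  3.21699233e-06]), 'tool_pos': array([0.2719673 , 0.56204412, 0.24404826]), 'tool_rot': array([-0.87201289,  1.39128948,  0.87053521]), 'contact_force': array([-0.10283754,  0.6023478 , -1.04005284]), 'wrist_torque': array([-0.02881378, -0.04355132,  0.01398281]), 'opening': 0.08504405024097374}
[[-0.001 -0.9    0.436]
 [-0.002  0.436  0.9  ]
 [-1.     0.    -0.002]]
scene [[-0.617, -0.599, 0.51, 1.176], [0.787, -0.479, 0.39, 0.487], [0.011, 0.641, 0.767, 1.15], [0.0, 0.0, 0.0, 1.0]] 404.24701248808304
knob_mid 0.52 179.2 166.2 [ 0.613 -0.332  0.088] 584
tab_mid 0.64 186.8 238.5 [ 0.557 -0.046  0.204] 132
green_dot 0.61 187.4 229.8 [ 0.595 -0.047  0.234] 1046
handle 0.6 186.4 231.1 [ 0.588 -0.049  0.231] 1117
lever_pivot 0.71 184.2 237.4 [ 0.552 -0.055  0.205] 122
jar_mid 0.7 188.0 228.2 [ 0.599 -0.05   0.233] 1069
mug_mid 0.76 152.5 200.0 [ 0.403 -0.373  0.033] 429
top [[0.008, 0.995, -0.103, 0.398], [-1.0, 0.008, -0.005, -0.02], [-0.004, 0.103, 0.995, 1.427], [0.0, 0.0, 0.0, 1.0]] 404.7732259920188
knob_mid 0.57 213.5 260.4 [ 0.457 -0.031  0.238] 32
tab_mid 0.47 180.0 268.7 [ 0.56  -0.056  0.209] 131
green_dot 0.73 177.0 268.1 [ 0.569 -0.054  0.21 ] 1059
handle 0.65 154.1 254.7 [ 0.672 -0.012  0.044] 104
collar_mark 0.23 194.9 380.3 [ 0.53  -0.434  0.071] 293
lever_pivot 0.44 181.6 267.2 [ 0.554 -0.051  0.213] 109
can_mid 0.58 175.0 355.1 [ 0.59  -0.34   0.117] 437
jar_mid 0.88 196.7 380.5 [ 0.524 -0.433  0.077] 321
mug_mid 0.88 225.3 351.9 [ 0.429 -0.354  0.003] 424
```

```bash
cd pics; python3 -c "
import cv2,numpy as np
cv2.imwrite('both0.png',cv2.resize(np.vstack([cv2.imread('scene0.png'),cv2.imread('top0.png')]),None,fx=.78,fy=.78))"
```

```text
(no output)
```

View pics/both0.png

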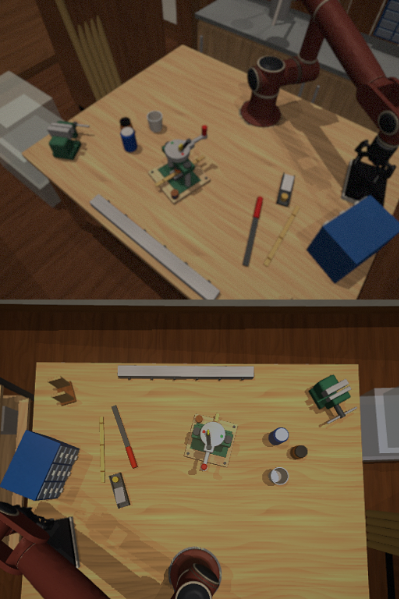

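The overview shows the press in the middle of the bench. In the top view the knob is near row 213, column 260, and the head near row 177, column 268. The can, jar and mug stand to the right, the file, spare strip and plane to the left. I'll zoom in on the press.

```bash
python3 - <<'E'
import cv2,numpy as np
from h import *
s=cv2.imread('pics/scene0.png')[150:270,180:280]; t=cv2.imread('pics/top0.png')[140:230,230:320]
s=cv2.resize(s,(400,480),interpolation=cv2.INTER_CUBIC);t=cv2.resize(t,(400,400),interpolation=cv2.INTER_CUBIC)
o=np.zeros((480,800,3),np.uint8);o[:,:400]=s;o[:400,400:]=t;cv2.imwrite('pics/crop0.png',o)
im=img('top')
hsv=cv2.cvtColor(im['pixels'],cv2.COLOR_RGB2HSV)
P=np.array([[pt(im,r,c) for c in range(230,320)] for r in range(140,230)])
H=hsv[140:230,230:320].astype(int)
z=P[...,2]
def rep(n,m):
    ys,xs=np.nonzero(m);print(n,m.sum(),(ys.mean()+140,xs.mean()+230) if m.sum() else '',P[m].mean(0).round(4) if m.sum() else '',P[m].std(0).round(4) if m.sum() else '')
h,sat,v=H[...,0],H[...,1],H[...,2]
rep('redhi',((h<8)|(h>172))&(sat>150)&(z>.2))
rep('yellow',(h>20)&(h<35)&(sat>150)&(z>.2))
rep('yel2',(h>20)&(h<35)&(sat>120)&(z>.19))
rep('green',(h>40)&(h<85)&(sat>120)&(z>.19))
m=(abs(z-.2)<.004);rep('head',m);q=P[m];print(q[:,:2].min(0),q[:,:2].max(0))
E
```

```text
redhi 54 (np.float64(208.3148148148148), np.float64(261.05555555555554)) [ 0.4726 -0.0329  0.2357] [0.0474 0.0051 0.0136]
yellow 16 (np.float64(170.1875), np.float64(266.6875)) [ 0.5863 -0.0491  0.2316] [0.0058 0.0022 0.0097]
yel2 27 (np.float64(178.74074074074073), np.float64(272.7037037037037)) [ 0.5303 -0.0402  0.5846] [0.0857 0.0135 0.5469]
green 7 (np.float64(175.0), np.float64(283.7142857142857)) [ 0.5767 -0.102   0.2   ] [0.0022 0.0021 0.0028]
head 723 (np.float64(174.02489626556016), np.float64(271.97233748271094)) [ 0.5795 -0.0661  0.2001] [0.0311 0.0251 0.0019]
[ 0.44494969 -0.11538997] [ 0.63308338 -0.01712451]
```

View pics/crop0.png

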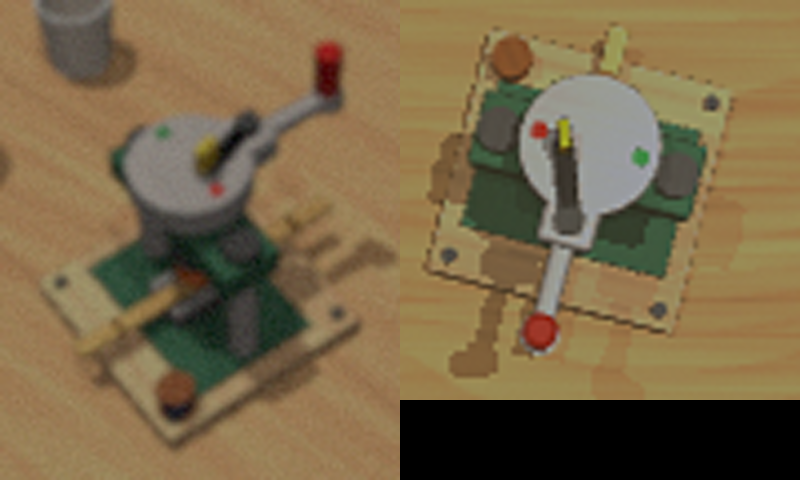

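```bash
cat >> h.py <<'E'
def press(im):
    """knob, dots, tab from the top camera by colour, on known heights"""
    hsv=cv2.cvtColor(im['pixels'],cv2.COLOR_RGB2HSV).astype(int);h,s,v=hsv[...,0],hsv[...,1],hsv[...,2]
    A=np.zeros(h.shape,bool);A[100:260,190:350]=1
    out={}
    red=((h<8)|(h>172))&(s>120)&A; gr=(h>40)&(h<80)&(s>60)&(v>90)&A; ye=(h>22)&(h<36)&(s>170)&A
    for n,m,zz in [('red',red,None),('green',gr,.2),('yellow',ye,.235)]:
        k,lab,st,ce=cv2.connectedComponentsWithStats(m.astype(np.uint8))
        out[n]=[(int(st[i,4]),ce[i][::-1].round(1).tolist(),[pt(im,*ce[i][::-1],z=q).round(4).tolist() for q in ((.2,.242) if zz is None else (zz,))]) for i in range(1,k) if st[i,4]>3]
    return out
E
python3 - <<'E'
from h import *
im=img('top');
for k,v in press(im).items(): print(k,*v,sep='\n ')
P=np.array([pt(im,r,c) for r in range(150,200) for c in range(250,300) ]);Q=P[abs(P[:,2]-.2)<.003]
# head circle by enclosing
c,r=cv2.minEnclosingCircle(Q[np.hypot(Q[:,0]-.583,Q[:,1]+.065)<.06][:,:2].astype(np.float32)*1000);print(c,r)
im=img('scene');d=ctrl.trace('top','spool_mid');print([x['pixel'] for x in d])
E
```

```text
red
 (9, [169.0, 261.0], [[0.5948, -0.0324, 0.2], [0.5881, -0.0319, 0.242]])
 (54, [214.1, 261.0], [[0.4567, -0.0332, 0.2], [0.4547, -0.0328, 0.242]])
green
 (18, [159.8, 256.0], [[0.6233, -0.0168, 0.2]])
 (18, [162.9, 254.0], [[0.6134, -0.0108, 0.2]])
 (19, [169.4, 292.9], [[0.5943, -0.1301, 0.2]])
 (14, [174.9, 249.1], [[0.5764, 0.004, 0.2]])
 (11, [174.8, 283.7], [[0.5773, -0.102, 0.2]])
 (15, [173.3, 294.8], [[0.5823, -0.1359, 0.2]])
 (17, [185.8, 291.5], [[0.5437, -0.1259, 0.2]])
 (4, [189.5, 245.0], [[0.5312, 0.016, 0.2]])
yellow
 (13, [169.7, 266.6], [[0.5872, -0.0488, 0.235]])
(579.4143676757812, -64.3489990234375) 55.540409088134766
[[154.0, 254.3]]
```

```bash
cat >> h.py <<'E'
C=np.array([.586,-.067]); H=np.array([-.970,.244]); G=np.array([-.244,-.970])
def go(x,y,z,yaw=None,rows=10):
    """row (units of the tool) repeated to get from measured pose to target; turns split evenly"""
    o=ctrl.get_obs();M=R.from_rotvec(o['tool_rot']).as_matrix();y0=np.arctan2(M[1,2],M[0,2])
    a=0 if yaw is None else (yaw-y0+np.pi)%(2*np.pi)-np.pi
    d=np.array([x,y,z])-o['tool_pos'];l=M.T@d
    print('now',o['t'].round(2) if hasattr(o['t'],'round') else o['t'],o['tool_pos'].round(4),'yaw',np.degrees(y0).round(1),'F',o['contact_force'].round(2),'open',round(o['opening'],4),'q',o['q'].round(2))
    print('local d units',(l/.25).round(4),'turn units(about tool x)',round(-a/(np.pi/2),4),'world d mm',(d*1000).round(1))
E
python3 - <<'E'
from h import *
im=img('top')
for r,c in [(185,20),(185,60),(210,50),(200,95),(240,60),(180,85)]: print(r,c,pt(im,r,c).round(3))
t=C+.0032*H-.075*G
go(*t,.30,np.radians(75.9))
E
```

```text
185 20 [ 0.63   1.159 -0.583]
185 60 [0.54  0.578 0.202]
210 50 [0.464 0.605 0.201]
200 95 [0.508 0.534 0.043]
240 60 [0.374 0.587 0.164]
180 85 [0.582 0.59  0.   ]
now 1.25 [0.2723 0.5625 0.2453] yaw 64.2 F [0.19 0.32 0.24] open 0.0857 q [ 1.    0.05  1.61  0.    1.48 -0.12]
local d units [-0.2188 -2.1531 -1.4288] turn units(about tool x) -0.1303 world d mm [ 328.9 -556.    54.7]
```

{"name": "move_arm", "arguments": {"increments": [[[-0.0244,-0.06,-0.04,0],[-0.0244,-0.12,-0.079,0],[-0.0244,-0.12,-0.079,0],[-0.0244,-0.12,-0.079,0],[-0.0244,-0.12,-0.079,0],[-0.0244,-0.12,-0.079,0],[-0.0244,-0.12,-0.079,0],[-0.0244,-0.12,-0.079,0],[0,-0.12,-0.079,0],[0,-0.12,-0.079,0],[0,-0.12,-0.079,0],[0,-0.12,-0.079,0],[0,-0.12,-0.079,0],[0,-0.12,-0.079,0],[0,-0.12,-0.079,0],[0,-0.12,-0.079,0],[0,-0.12,-0.079,0],[0,-0.12,-0.079,0],[0,-0.06,-0.04,0],[0,0,0,0]]], "gripper": 1, "squeeze": 20}}

```text
t: 2.92
tool_pos: [0.6045, 0.0039, 0.2936]
tool_rot: [-0.868, 1.392, 0.868]
contact_force: [-1.0, 0.1, 0.1]
opening: -0.0001
```

```bash
python3 - <<'E'
from h import *
t=C+.0032*H-.062*G
go(*t,.236,np.radians(75.9))
E
```

```text
now 2.9167 [0.6045 0.0039 0.2936] yaw 63.9 F [-1.05  0.06  0.1 ] open -0.0001 q [-0.12 -0.02  1.61 -0.    1.56 -1.23]
local d units [ 0.2306  0.0056 -0.0472] turn units(about tool x) -0.133 world d mm [ -6.5 -10.  -57.6]
```

{"name": "move_arm", "arguments": {"increments": [[[0.04,0.0014,-0.0118,0],[0.04,0.0014,-0.0118,0],[0.04,0.0014,-0.0118,0],[0.04,0.0014,-0.0118,0],[0.035,0,0,-0.066],[0.035,0,0,-0.067],[0,0,0,0],[0,0,0,0]]]}}

```text
t: 3.58
tool_pos: [0.5959, -0.0023, 0.2352]
tool_rot: [-1.027, 1.316, 1.03]
contact_force: [0.8, -0.3, -0.2]
opening: 0.0002
```

```bash
python3 - <<'E'
from h import *
t=C+.0032*H-.0036*G
go(*t,.236,np.radians(75.9))
im=img('scene');o=ctrl.get_obs()
r,c=pix(im,[.59,-.05,.22]);r,c=int(r),int(c)
cv2.imwrite('pics/s1.png',cv2.resize(im['pixels'][r-50:r+50,c-50:c+50,::-1],(600,600),interpolation=cv2.INTER_CUBIC))
E
```

```text
now 3.5833 [ 0.5959 -0.0023  0.2352] yaw 76.0 F [ 0.82 -0.26 -0.15] open 0.0002 q [-0.13 -0.01  1.69  0.    1.46 -1.46]
local d units [-0.0033 -0.0111 -0.2464] turn units(about tool x) 0.0016 world d mm [-12.2 -60.4   0.8]
```

View pics/s1.png

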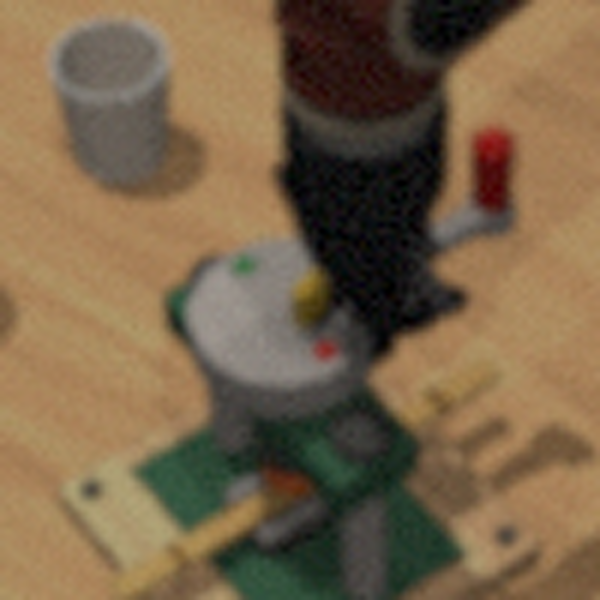

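The closed fingers (crop, about row 330, column 380) stand beside the tab (row 300, column 312), on the red-dot side. I'll push slowly.

{"name": "move_arm", "arguments": {"increments": [[[0,-0.0005,-0.0125,0],[0,-0.0005,-0.0125,0],[0,-0.0005,-0.0125,0],[0,-0.0005,-0.0125,0],[0,-0.0005,-0.0125,0],[0,-0.0005,-0.0125,0],[0,-0.0005,-0.0125,0],[0,-0.0005,-0.0125,0],[0,-0.0005,-0.0125,0],[0,-0.0005,-0.0125,0],[0,-0.0005,-0.0125,0],[0,-0.0005,-0.0125,0]]]}}

```text
t: 4.63
tool_pos: [0.5897, -0.0397, 0.2368]
tool_rot: [-1.029, 1.313, 1.029]
contact_force: [2.5, 1.9, -0.0]
opening: 0.0002
```

{"name": "move_arm", "arguments": {"increments": [[[0,-0.0005,-0.01,0],[0,-0.0005,-0.01,0],[0,-0.0005,-0.01,0],[0,-0.0005,-0.01,0],[0,-0.0005,-0.01,0],[0,-0.0005,-0.01,0]]]}}

```text
t: 5.13
tool_pos: [0.5865, -0.0546, 0.2367]
tool_rot: [-1.029, 1.314, 1.029]
contact_force: [1.9, 2.4, 0.9]
opening: -0.0001
```

```bash
python3 - <<'E'
from h import *
t=C+.0032*H-.0036*G
go(*t,.236,np.radians(75.9))
im=img('scene');o=ctrl.get_obs()
r,c=pix(im,[.59,-.05,.22]);r,c=int(r),int(c)
cv2.imwrite('pics/s2.png',cv2.resize(im['pixels'][r-30:r+30,c-30:c+30,::-1],(480,480),interpolation=cv2.INTER_CUBIC))
E
```

```text
now 5.1333 [ 0.5865 -0.0546  0.2367] yaw 76.1 F [1.91 2.36 0.93] open -0.0001 q [-0.22 -0.03  1.71  0.    1.46 -1.55]
local d units [ 0.0027  0.0027 -0.034 ] turn units(about tool x) 0.0027 world d mm [-2.7 -8.1 -0.7]
```

View pics/s2.png

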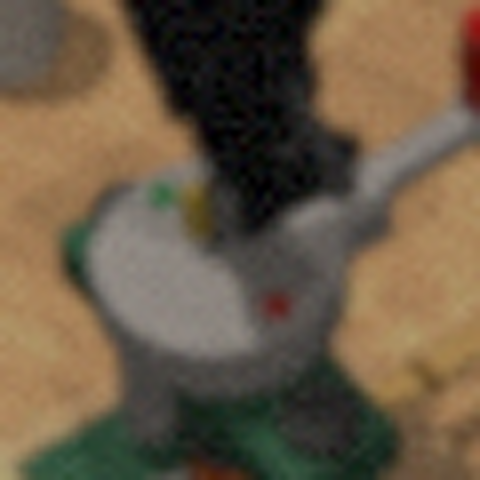

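The tab (crop row 210, column 198) is now on the green side, and the force is still about 2.5–3 N. I'll continue in small steps until the stop is felt.

{"name": "move_arm", "arguments": {"increments": [[[0,0,-0.008,0],[0,0,-0.008,0],[0,0,-0.008,0]]]}}

```text
t: 5.43
tool_pos: [0.5852, -0.0604, 0.2367]
tool_rot: [-1.029, 1.314, 1.029]
contact_force: [2.2, 2.1, 0.6]
opening: -0.0001
```

{"name": "move_arm", "arguments": {"increments": [[[0,0,-0.005,0],[0,0,-0.005,0]]]}}

```text
t: 5.6
tool_pos: [0.5845, -0.0628, 0.2366]
tool_rot: [-1.029, 1.314, 1.029]
contact_force: [2.3, 3.1, 0.0]
opening: -0.0002
```

{"name": "move_arm", "arguments": {"increments": [[[0,0,-0.004,0],[0,0,-0.004,0]]]}}

```text
t: 5.77
tool_pos: [0.5839, -0.0647, 0.2366]
tool_rot: [-1.029, 1.314, 1.03]
contact_force: [1.6, 2.6, 0.1]
opening: -0.0003
```

{"name": "move_arm", "arguments": {"increments": [[[0,0,-0.004,0],[0,0,0,0]]]}}

```text
t: 5.93
tool_pos: [0.5836, -0.0657, 0.2365]
tool_rot: [-1.029, 1.314, 1.03]
contact_force: [1.2, 2.1, 1.2]
opening: -0.0003
```

{"name": "move_arm", "arguments": {"increments": [[[0,0,-0.006,0],[0,0,0,0]]]}}

```text
t: 6.1
tool_pos: [0.5834, -0.0668, 0.2366]
tool_rot: [-1.028, 1.314, 1.03]
contact_force: [0.5, 3.2, 0.8]
opening: -0.0004
```

{"name": "move_arm", "arguments": {"increments": [[[0,0,-0.006,0],[0,0,0,0]]]}}

```text
t: 6.27
tool_pos: [0.5837, -0.0678, 0.2368]
tool_rot: [-1.029, 1.311, 1.029]
contact_force: [4.0, 3.6, -0.2]
opening: -0.0
```

The force has gone up to about 5 N, so the stop is probably reached. I'll back off, lift and look.

{"name": "move_arm", "arguments": {"increments": [[[0,0,0.04,0],[0,0,0.06,0],[-0.08,0,0.1,0],[-0.1,0,0.15,0],[-0.1,0,0.15,0],[0,0,0.15,0],[0,0,0.15,0],[0,0,0,0]]], "gripper": 0.45}}

```text
t: 6.93
tool_pos: [0.63, 0.1254, 0.303]
tool_rot: [-1.033, 1.311, 1.033]
contact_force: [-0.9, -0.1, 0.1]
opening: 0.0473
```

```bash
python3 - <<'E'
from h import *
o=ctrl.get_obs();print(o['t'],o['tool_pos'],o['opening'],o['contact_force'])
im=img('top');
for k,v in press(im).items(): print(k,*v,sep='\n ')
b=img('scene');r,c=pix(b,[.56,-.05,.22]);r,c=int(r),int(c)
a=np.hstack([cv2.resize(im['pixels'][140:230,230:320],(400,400),interpolation=2),cv2.resize(b['pixels'][r-40:r+40,c-40:c+40],(400,400),interpolation=2)])
cv2.imwrite('pics/t3.png',a[:,:,::-1])
E
```

```text
6.9333 [0.63004499 0.12535823 0.30295089] 0.04729236657341763 [-0.91279253 -0.112455    0.07513773]
red
 (551, [144.6, 212.1], [[0.6696, 0.1191, 0.2], [0.6603, 0.1143, 0.242]])
 (431, [120.7, 197.7], [[0.7448, 0.165, 0.2], [0.733, 0.1587, 0.242]])
 (4, [136.8, 198.2], [[0.6941, 0.1622, 0.2], [0.684, 0.156, 0.242]])
 (12, [171.5, 260.5], [[0.587, -0.0309, 0.2], [0.5806, -0.0305, 0.242]])
 (236, [178.6, 198.6], [[0.5637, 0.1582, 0.2], [0.558, 0.1521, 0.242]])
 (1506, [225.0, 200.2], [[0.4222, 0.1501, 0.2], [0.4214, 0.1443, 0.242]])
 (54, [215.5, 271.1], [[0.4527, -0.064, 0.2], [0.4508, -0.0625, 0.242]])
green
 (47, [161.4, 254.4], [[0.6181, -0.012, 0.2]])
 (49, [171.5, 293.1], [[0.5877, -0.1308, 0.2]])
 (12, [172.3, 284.2], [[0.585, -0.1036, 0.2]])
 (14, [174.9, 249.1], [[0.5764, 0.004, 0.2]])
 (33, [185.1, 289.7], [[0.5458, -0.1203, 0.2]])
 (4, [189.5, 245.0], [[0.5312, 0.016, 0.2]])
 (110, [195.5, 285.1], [[0.5136, -0.1061, 0.2]])
yellow
 (15, [171.8, 278.8], [[0.5811, -0.085, 0.235]])
```

View pics/t3.png

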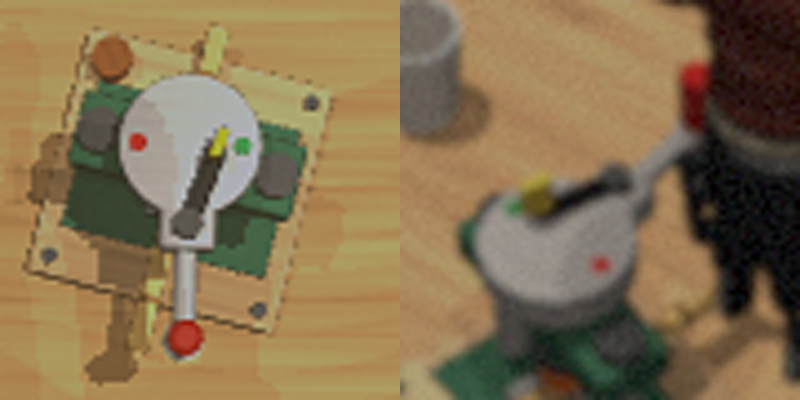

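The tab is by the green dot (top crop row 140, column 220), with the selector at about -0.33 rad. The handle turned slightly counter-clockwise during the push and now stands at about 178°, with the knob at (0.451, -0.0625). Next I'll put the fingers around the knob.

```bash
python3 - <<'E'
from h import *
go(.451,-.0625,.30,np.radians(88))
E
```

```text
now 7.0333 [0.6294 0.1211 0.3021] yaw 76.3 F [ 0.46 -0.28  0.01] open 0.0471 q [ 0.07  0.06  1.51 -0.    1.57 -1.26]
local d units [ 0.011   0.5189 -0.8829] turn units(about tool x) -0.1303 world d mm [-178.4 -183.6   -2.1]
```

{"name": "move_arm", "arguments": {"increments": [[[0.001,0.032,-0.055,0],[0.001,0.061,-0.1035,0],[0.001,0.061,-0.1035,0],[0.001,0.061,-0.1035,0],[0.001,0.061,-0.1035,0],[0.001,0.061,-0.1035,0],[0.001,0.061,-0.1035,0],[0.001,0.061,-0.1035,0],[0.001,0.061,-0.1035,0],[0,0,0,-0.065],[0,0,0,-0.065],[0,0,0,0],[0,0,0,0]]]}}

```text
t: 8.12
tool_pos: [0.4499, -0.064, 0.3003]
tool_rot: [-1.178, 1.23, 1.178]
contact_force: [-0.2, 0.4, -0.2]
opening: 0.047
```

```bash
python3 - <<'E'
from h import *
go(.451,-.0625,.22,np.radians(88))
E
```

```text
now 8.1167 [ 0.4499 -0.064   0.3003] yaw 87.6 F [-0.22  0.42 -0.16] open 0.047 q [-0.3  -0.4   1.92 -0.    1.62 -1.83]
local d units [ 0.3212 -0.0042  0.0064] turn units(about tool x) -0.0046 world d mm [  1.1   1.5 -80.3]
```

{"name": "move_arm", "arguments": {"increments": [[[0.06,-0.004,0.006,0],[0.065,0,0,0],[0.065,0,0,0],[0.065,0,0,0],[0.065,0,0,0],[0,0,0,0],[0,0,0,0]]]}}

```text
t: 8.7
tool_pos: [0.4509, -0.0615, 0.2196]
tool_rot: [-1.179, 1.229, 1.183]
contact_force: [-0.3, 0.5, 0.6]
opening: 0.047
```

{"name": "move_arm", "arguments": {"increments": [[[0,0,0,0],[0,0,0,0],[0,0,0,0],[0,0,0,0]]], "gripper": 0.66}}

```text
t: 9.03
tool_pos: [0.4521, -0.0617, 0.2217]
tool_rot: [-1.182, 1.226, 1.18]
contact_force: [-0.3, -0.1, 0.5]
opening: 0.029
```

```bash
python3 - <<'E'
from h import *
o=ctrl.get_obs();go(.451,-.0625,.22,np.radians(88))
b=img('scene');r,c=pix(b,[.48,-.06,.22]);r,c=int(r),int(c)
cv2.imwrite('pics/s4.png',cv2.resize(b['pixels'][r-40:r+40,c-40:c+40,::-1],(480,480),interpolation=2))
E
```

```text
now 9.0333 [ 0.4521 -0.0617  0.2217] yaw 87.8 F [-0.33 -0.06  0.49] open 0.029 q [-0.3  -0.36  2.02 -0.    1.48 -1.83]
local d units [ 0.0067  0.0043 -0.0032] turn units(about tool x) -0.0019 world d mm [-1.1 -0.8 -1.7]
```

View pics/s4.png

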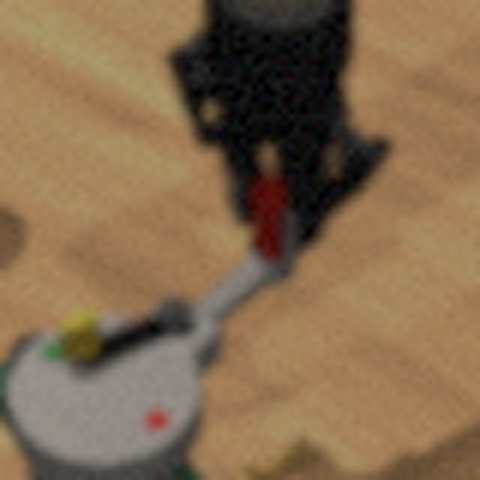

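The knob (crop about row 215, column 268) sits between the jaws. Now I'll swing it counter-clockwise along the arc.

{"name": "move_arm", "arguments": {"increments": [[[0,-0.0017,-0.0431,-0.0509],[0,-0.0017,-0.0431,-0.0509],[0,-0.0017,-0.0431,-0.0509],[0,-0.0017,-0.0431,-0.0509],[0,-0.0017,-0.0431,-0.0509],[0,-0.0017,-0.0431,-0.0509]]]}}

```text
t: 9.58
tool_pos: [0.4645, -0.1249, 0.221]
tool_rot: [-1.53, 0.964, 1.529]
contact_force: [-0.5, 0.4, 0.6]
opening: 0.0288
```

{"name": "move_arm", "arguments": {"increments": [[[0,-0.0017,-0.0431,-0.0509],[0,-0.0017,-0.0431,-0.0509],[0,-0.0017,-0.0431,-0.0509],[0,-0.0017,-0.0431,-0.0509],[0,-0.0017,-0.0431,-0.0509],[0,-0.0017,-0.0431,-0.0509],[0,0,0,0],[0,0,0,0]]]}}

```text
t: 10.25
tool_pos: [0.5049, -0.1743, 0.2207]
tool_rot: [-1.846, 0.624, 1.847]
contact_force: [-0.9, 0.0, 0.0]
opening: 0.0289
```

```bash
cat >> h.py <<'E'
def arc():
    o=ctrl.get_obs();p=o['tool_pos'][:2]-C;a=np.arctan2(p[1],p[0]);M=R.from_rotvec(o['tool_rot']).as_matrix()
    e=p/np.hypot(*p);t=np.array([-e[1],e[0]]);f=o['contact_force'][:2]
    print('t',round(float(o['t']),2),'ang',round(np.degrees(a)%360,2),'rad mm',round(np.hypot(*p)*1000,1),'yaw',np.degrees(np.arctan2(M[1,2],M[0,2])).round(1),'z',o['tool_pos'][2].round(4),'Fccw',round(f@t,2),'Frad',round(f@e,2),'Fz',o['contact_force'][2].round(2),'torque',o['wrist_torque'].round(2),'q6',o['q'][5].round(2))
E
python3 - <<'E'
from h import *
arc()
im=img('top');d=press(im);print(d['red'],d['yellow'])
E
```

```text
t 10.25 ang 232.91 rad mm 134.5 yaw 142.7 z 0.2207 Fccw -0.71 Frad 0.5 Fz 0.01 torque [-0.03 -0.01 -0.04] q6 -2.96
[(1406, [230.0, 296.1], [[0.4096, -0.1393, 0.2], [0.4092, -0.1352, 0.242]]), (685, [188.1, 325.3], [[0.5374, -0.2285, 0.2], [0.5326, -0.2214, 0.242]]), (10, [181.0, 265.2], [[0.5578, -0.0455, 0.2], [0.5523, -0.0446, 0.242]]), (458, [220.7, 333.2], [[0.4385, -0.2515, 0.2], [0.4371, -0.2435, 0.242]])] [(14, [166.5, 277.5], [[0.5971, -0.0811, 0.235]])]
```

Free-wheeling took less than 1 N over 0.95 rad (about 128 mm at the knob). Now clockwise, reading the force as I go.

{"name": "move_arm", "arguments": {"increments": [[[0,-0.001,0.0324,0.0382],[0,-0.001,0.0324,0.0382],[0,-0.001,0.0324,0.0382],[0,-0.001,0.0324,0.0382]]]}}

```text
t: 10.63
tool_pos: [0.4816, -0.1519, 0.2207]
tool_rot: [-1.691, 0.81, 1.685]
contact_force: [3.7, -3.0, -3.2]
opening: 0.0293
```

{"name": "move_arm", "arguments": {"increments": [[[0,-0.001,0.0324,0.0382],[0,-0.001,0.0324,0.0382],[0,-0.001,0.0324,0.0382],[0,-0.001,0.0324,0.0382]]]}}

```text
t: 10.97
tool_pos: [0.4642, -0.1246, 0.2207]
tool_rot: [-1.526, 0.971, 1.521]
contact_force: [3.4, -3.8, -2.3]
opening: 0.0292
```

```bash
python3 - <<'E'
from h import *
arc()
E
```

```text
t 10.97 ang 205.31 rad mm 134.8 yaw 115.0 z 0.2207 Fccw 4.92 Frad -1.42 Fz -2.25 torque [-0.67 -0.34  0.02] q6 -2.42
```

{"name": "move_arm", "arguments": {"increments": [[[0,-0.001,0.0324,0.0382],[0,-0.001,0.0324,0.0382],[0,-0.001,0.0324,0.0382],[0,-0.001,0.0324,0.0382],[0,-0.001,0.0324,0.0382]]]}}

```text
t: 11.38
tool_pos: [0.4524, -0.0861, 0.2207]
tool_rot: [-1.312, 1.143, 1.307]
contact_force: [1.5, -5.3, -0.9]
opening: 0.0293
```

```bash
python3 - <<'E'
from h import *
arc()
E
```

```text
t 11.38 ang 188.13 rad mm 135.0 yaw 97.8 z 0.2207 Fccw 5.5 Frad -0.77 Fz -0.87 torque [-0.75 -0.21 -0.05] q6 -2.06
```

{"name": "move_arm", "arguments": {"increments": [[[0,-0.001,0.0324,0.0382],[0,-0.001,0.0324,0.0382],[0,-0.001,0.0324,0.0382],[0,-0.001,0.0324,0.0382]]]}}

```text
t: 11.72
tool_pos: [0.4515, -0.0538, 0.2207]
tool_rot: [-1.136, 1.259, 1.131]
contact_force: [-0.5, -6.0, -1.0]
opening: 0.0291
```

```bash
python3 - <<'E'
from h import *
arc()
E
```

```text
t 11.72 ang 174.4 rad mm 135.2 yaw 84.1 z 0.2207 Fccw 5.99 Frad -0.1 Fz -1.02 torque [-0.82  0.03  0.01] q6 -1.75
```

{"name": "move_arm", "arguments": {"increments": [[[0,-0.001,0.0324,0.0382],[0,-0.001,0.0324,0.0382],[0,-0.001,0.0324,0.0382]]]}}

```text
t: 11.97
tool_pos: [0.4559, -0.0299, 0.2206]
tool_rot: [-1.0, 1.333, 0.997]
contact_force: [-1.1, -4.7, -0.3]
opening: 0.0289
```

```bash
python3 - <<'E'
from h import *
arc()
E
```

```text
t 11.97 ang 164.1 rad mm 135.3 yaw 73.8 z 0.2206 Fccw 4.79 Frad -0.19 Fz -0.26 torque [-0.75  0.12  0.  ] q6 -1.51
```

{"name": "move_arm", "arguments": {"increments": [[[0,-0.001,0.0324,0.0382],[0,-0.001,0.0324,0.0382],[0,-0.001,0.0324,0.0382]]]}}

```text
t: 12.22
tool_pos: [0.4645, -0.0072, 0.2206]
tool_rot: [-0.864, 1.396, 0.86]
contact_force: [-1.8, -4.4, 0.1]
opening: 0.0292
```

```bash
python3 - <<'E'
from h import *
arc()
E
```

```text
t 12.22 ang 153.81 rad mm 135.4 yaw 63.5 z 0.2206 Fccw 4.76 Frad -0.29 Fz 0.11 torque [-0.7   0.32  0.03] q6 -1.28
```

{"name": "move_arm", "arguments": {"increments": [[[0,-0.001,0.0324,0.0382],[0,-0.001,0.0324,0.0382],[0,-0.001,0.0324,0.0382]]]}}

```text
t: 12.47
tool_pos: [0.477, 0.0136, 0.2206]
tool_rot: [-0.726, 1.45, 0.723]
contact_force: [-3.5, -4.6, 0.8]
opening: 0.0289
```

```bash
python3 - <<'E'
from h import *
arc()
E
```

```text
t 12.47 ang 143.52 rad mm 135.5 yaw 53.2 z 0.2206 Fccw 5.76 Frad 0.13 Fz 0.76 torque [-0.65  0.4   0.02] q6 -1.05
```

{"name": "move_arm", "arguments": {"increments": [[[0,-0.001,0.0324,0.0382],[0,-0.001,0.0324,0.0382],[0,-0.001,0.0324,0.0382]]]}}

```text
t: 12.72
tool_pos: [0.4931, 0.0318, 0.2205]
tool_rot: [-0.586, 1.494, 0.584]
contact_force: [-3.3, -3.7, 0.7]
opening: 0.0288
```

```bash
python3 - <<'E'
from h import *
arc()
E
```

```text
t 12.72 ang 133.26 rad mm 135.6 yaw 42.9 z 0.2205 Fccw 5.0 Frad -0.45 Fz 0.74 torque [-0.6   0.59  0.02] q6 -0.83
```

{"name": "move_arm", "arguments": {"increments": [[[0,-0.001,0.0324,0.0382],[0,-0.001,0.0324,0.0382]]]}}

```text
t: 12.88
tool_pos: [0.5055, 0.0422, 0.2206]
tool_rot: [-0.493, 1.518, 0.491]
contact_force: [-5.2, -3.3, 2.2]
opening: 0.0295
```

```bash
python3 - <<'E'
from h import *
arc()
E
```

```text
t 12.88 ang 126.4 rad mm 135.7 yaw 36.0 z 0.2206 Fccw 6.16 Frad 0.39 Fz 2.22 torque [-0.55  0.64  0.01] q6 -0.69
```

{"name": "move_arm", "arguments": {"increments": [[[0,-0.001,0.0324,0.0382],[0,-0.001,0.0324,0.0382]]]}}

```text
t: 13.05
tool_pos: [0.519, 0.0511, 0.2206]
tool_rot: [-0.399, 1.538, 0.398]
contact_force: [-4.3, -3.0, 1.9]
opening: 0.029
```

```bash
python3 - <<'E'
from h import *
arc()
E
```

```text
t 13.05 ang 119.57 rad mm 135.7 yaw 29.1 z 0.2206 Fccw 5.23 Frad -0.49 Fz 1.88 torque [-0.48  0.68 -0.02] q6 -0.55
```

{"name": "move_arm", "arguments": {"increments": [[[0,-0.001,0.0324,0.0382],[0,-0.001,0.0324,0.0382]]]}}

```text
t: 13.22
tool_pos: [0.5335, 0.0583, 0.2206]
tool_rot: [-0.305, 1.553, 0.304]
contact_force: [-4.4, -1.7, 1.3]
opening: 0.0292
```

```bash
python3 - <<'E'
from h import *
arc()
E
```

```text
t 13.22 ang 112.72 rad mm 135.8 yaw 22.2 z 0.2206 Fccw 4.71 Frad 0.15 Fz 1.34 torque [-0.34  0.74  0.05] q6 -0.42
```

{"name": "move_arm", "arguments": {"increments": [[[0,0,0,0],[0,0,0,0],[0,0,0,0],[0,0,0,0]]]}}

```text
t: 13.55
tool_pos: [0.5344, 0.0581, 0.2206]
tool_rot: [-0.308, 1.549, 0.308]
contact_force: [-2.3, -0.2, 1.0]
opening: 0.0293
```

```bash
python3 - <<'E'
from h import *
arc()
b=img('scene');r,c=pix(b,[.60,-.067,.09]);r,c=int(r),int(c)
s=cv2.imread('pics/scene0.png')[:,:,::-1]
a=np.hstack([cv2.resize(x[r-20:r+20,c-20:c+20],(390,390),interpolation=2) for x in (s,b['pixels'])])
cv2.imwrite('pics/s5.png',a[:,:,::-1]);arc()
E
```

```text
t 13.55 ang 112.43 rad mm 135.4 yaw 22.5 z 0.2206 Fccw 2.26 Frad 0.68 Fz 0.96 torque [-0.14  0.45  0.02] q6 -0.42
t 13.6 ang 112.4 rad mm 135.3 yaw 22.5 z 0.2206 Fccw 3.45 Frad -0.14 Fz 1.01 torque [-0.14  0.51 -0.01] q6 -0.42
```

View pics/s5.png

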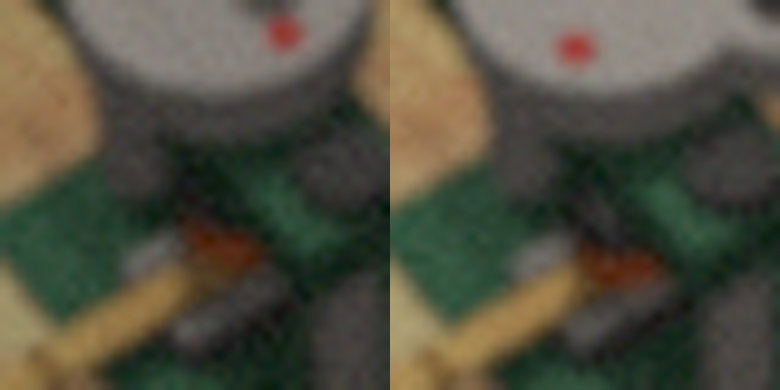

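The foot has come down (crop from row 240 to row 265) and is at or just above the strip. The pause force is still about 3 N. I'll go on in small steps.

{"name": "move_arm", "arguments": {"increments": [[[0,-0.001,0.0324,0.0382],[0,-0.001,0.0324,0.0382],[0,-0.001,0.0324,0.0382]]]}}

```text
t: 13.85
tool_pos: [0.5574, 0.0653, 0.2206]
tool_rot: [-0.165, 1.567, 0.164]
contact_force: [-6.1, -1.4, 3.1]
opening: 0.0293
```

```bash
python3 - <<'E'
from h import *
arc()
E
```

```text
t 13.85 ang 102.2 rad mm 135.4 yaw 12.0 z 0.2206 Fccw 6.23 Frad -0.06 Fz 3.11 torque [-0.21  0.86  0.02] q6 -0.23
```

{"name": "move_arm", "arguments": {"increments": [[[0,-0.001,0.0324,0.0382],[0,-0.001,0.0324,0.0382],[0,-0.001,0.0324,0.0382]]]}}

```text
t: 14.1
tool_pos: [0.5815, 0.0685, 0.2205]
tool_rot: [-0.023, 1.574, 0.024]
contact_force: [-5.8, -0.2, 3.1]
opening: 0.0288
```

```bash
python3 - <<'E'
from h import *
arc()
E
```

```text
t 14.1 ang 91.92 rad mm 135.6 yaw 1.7 z 0.2205 Fccw 5.79 Frad 0.01 Fz 3.12 torque [-0.12  1.05  0.01] q6 -0.04
```

{"name": "move_arm", "arguments": {"increments": [[[0,-0.001,0.0324,0.0382],[0,-0.001,0.0324,0.0382]]]}}

```text
t: 14.27
tool_pos: [0.5975, 0.0683, 0.2206]
tool_rot: [0.071, 1.573, -0.07]
contact_force: [-7.0, 1.1, 3.1]
opening: 0.0293
```

```bash
python3 - <<'E'
from h import *
arc()
E
```

```text
t 14.27 ang 85.12 rad mm 135.8 yaw -5.2 z 0.2206 Fccw 7.11 Frad 0.5 Fz 3.13 torque [0.   1.08 0.  ] q6 0.08
```

{"name": "move_arm", "arguments": {"increments": [[[0,-0.001,0.0324,0.0382],[0,-0.001,0.0324,0.0382]]]}}

```text
t: 14.43
tool_pos: [0.6135, 0.0661, 0.2205]
tool_rot: [0.166, 1.568, -0.164]
contact_force: [-7.4, 1.1, 3.6]
opening: 0.029
```

```bash
python3 - <<'E'
from h import *
arc()
E
```

```text
t 14.43 ang 78.33 rad mm 135.9 yaw -12.0 z 0.2205 Fccw 7.42 Frad -0.44 Fz 3.64 torque [ 0.14  1.14 -0.02] q6 0.2
```

{"name": "move_arm", "arguments": {"increments": [[[0,-0.001,0.0324,0.0382],[0,-0.001,0.0324,0.0382]]]}}

```text
t: 14.6
tool_pos: [0.6291, 0.062, 0.2206]
tool_rot: [0.26, 1.559, -0.258]
contact_force: [-6.8, 2.2, 4.1]
opening: 0.0291
```

```bash
python3 - <<'E'
from h import *
arc()
E
```

```text
t 14.6 ang 71.55 rad mm 136.0 yaw -18.9 z 0.2206 Fccw 7.13 Frad -0.06 Fz 4.12 torque [ 0.3   1.22 -0.01] q6 0.31
```

{"name": "move_arm", "arguments": {"increments": [[[0,0,0,0],[0,0,0,0],[0,0,0,0],[0,0,0,0]]]}}

```text
t: 14.93
tool_pos: [0.6296, 0.0617, 0.2206]
tool_rot: [0.257, 1.556, -0.256]
contact_force: [-3.8, 1.1, 2.0]
opening: 0.0287
```

```bash
python3 - <<'E'
from h import *
arc();img('top');arc();img('top');arc()
E
```

```text
t 14.93 ang 71.3 rad mm 135.9 yaw -18.7 z 0.2206 Fccw 3.98 Frad -0.19 Fz 1.97 torque [ 0.28  0.73 -0.05] q6 0.31
t 14.98 ang 71.28 rad mm 135.8 yaw -18.7 z 0.2206 Fccw 4.57 Frad -0.01 Fz 1.8 torque [ 0.33  0.72 -0.02] q6 0.31
t 15.03 ang 71.27 rad mm 135.8 yaw -18.7 z 0.2206 Fccw 4.48 Frad 0.53 Fz 1.81 torque [0.34 0.76 0.  ] q6 0.31
```

{"name": "move_arm", "arguments": {"increments": [[[0,-0.001,0.0324,0.0382],[0,-0.001,0.0324,0.0382],[0,-0.001,0.0324,0.0382]]]}}

```text
t: 15.28
tool_pos: [0.6514, 0.0523, 0.2206]
tool_rot: [0.4, 1.536, -0.399]
contact_force: [-7.5, 3.8, 2.9]
opening: 0.0291
```

```bash
python3 - <<'E'
from h import *
arc()
E
```

```text
t 15.28 ang 61.26 rad mm 136.1 yaw -29.2 z 0.2206 Fccw 8.38 Frad -0.26 Fz 2.9 torque [ 0.54  1.19 -0.02] q6 0.47
```

{"name": "move_arm", "arguments": {"increments": [[[0,0,0,0],[0,0,0,0],[0,0,0,0],[0,0,0,0]]]}}

```text
t: 15.62
tool_pos: [0.6519, 0.0519, 0.2206]
tool_rot: [0.397, 1.535, -0.396]
contact_force: [-3.9, 2.3, 1.9]
opening: 0.0289
```

```bash
python3 - <<'E'
from h import *
arc();img('top');arc();img('top');arc()
E
```

```text
t 15.62 ang 61.01 rad mm 135.9 yaw -29.0 z 0.2206 Fccw 4.56 Frad 0.15 Fz 1.88 torque [0.39 0.73 0.01] q6 0.47
t 15.67 ang 61.01 rad mm 135.9 yaw -29.0 z 0.2206 Fccw 4.86 Frad 0.49 Fz 2.42 torque [0.37 0.8  0.03] q6 0.47
t 15.72 ang 61.01 rad mm 135.9 yaw -29.0 z 0.2206 Fccw 5.2 Frad 0.03 Fz 2.07 torque [ 0.43  0.69 -0.02] q6 0.47
```

{"name": "move_arm", "arguments": {"increments": [[[0,-0.001,0.0324,0.0382],[0,0,0,0],[0,0,0,0],[0,0,0,0],[0,0,0,0]]]}}

```text
t: 16.13
tool_pos: [0.6587, 0.0479, 0.2206]
tool_rot: [0.444, 1.526, -0.443]
contact_force: [-4.4, 3.2, 1.7]
opening: 0.0292
```

```bash
python3 - <<'E'
from h import *
arc();img('top');arc();img('top');arc()
E
```

```text
t 16.13 ang 57.7 rad mm 136.0 yaw -32.4 z 0.2206 Fccw 5.43 Frad 0.38 Fz 1.72 torque [ 0.47  0.83 -0.  ] q6 0.53
t 16.18 ang 57.71 rad mm 136.0 yaw -32.4 z 0.2206 Fccw 6.3 Frad -1.3 Fz 2.94 torque [ 0.54  0.81 -0.05] q6 0.53
t 16.23 ang 57.71 rad mm 136.0 yaw -32.4 z 0.2206 Fccw 5.74 Frad -0.27 Fz 2.67 torque [0.47 0.82 0.03] q6 0.53
```

{"name": "move_arm", "arguments": {"increments": [[[0,0,0,0],[0,0,0,0],[0,0,0,0],[0,0,0,0],[-0.05,0,0,0],[-0.1,0,0,0],[-0.1,0,0,0],[-0.1,0,0,0],[-0.1,0,0,0],[0,0,0,0]]], "gripper": 0.45}}

```text
t: 17.07
tool_pos: [0.6616, 0.047, 0.342]
tool_rot: [0.446, 1.512, -0.442]
contact_force: [0.7, -1.1, 1.3]
opening: 0.047
```

{"name": "move_arm", "arguments": {"increments": [[[0,0.1,0,0],[0,0.1,0,0],[0,0.1,0,0],[0,0.1,0,0],[0,0.1,0,0],[0,0.1,0,0],[0,0,0,0],[0,0,0,0]]]}}

```text
t: 17.73
tool_pos: [0.7401, 0.1744, 0.3324]
tool_rot: [0.443, 1.525, -0.444]
contact_force: [-0.2, -0.2, -0.3]
opening: 0.047
```

```bash
python3 - <<'E'
from h import *
arc()
im=img('top');b=img('scene');r,c=pix(b,[.62,-.067,.12]);r,c=int(r),int(c)
d=press(im);print(d['red'],d['yellow'])
a=np.hstack([cv2.resize(im['pixels'][120:240,220:340],(390,390),interpolation=2),cv2.resize(b['pixels'][r-45:r+45,c-45:c+45],(390,390),interpolation=2)])
cv2.imwrite('pics/s6.png',a[:,:,::-1])
E
```

```text
t 17.73 ang 57.45 rad mm 286.4 yaw -32.4 z 0.3324 Fccw 0.05 Frad -0.22 Fz -0.34 torque [-0.03  0.07  0.03] q6 0.7
[(195, [116.4, 192.9], [[0.7582, 0.1801, 0.2], [0.7459, 0.1733, 0.242]]), (5, [105.0, 198.0], [[0.7948, 0.1652, 0.2], [0.7812, 0.1588, 0.242]]), (46, [149.2, 232.9], [[0.6558, 0.0545, 0.2], [0.6469, 0.052, 0.242]]), (685, [221.5, 194.0], [[0.4327, 0.1693, 0.2], [0.4315, 0.1628, 0.242]]), (11, [161.7, 277.8], [[0.6177, -0.0839, 0.2], [0.6102, -0.0817, 0.242]]), (10, [211.7, 199.5], [[0.4624, 0.1533, 0.2], [0.4602, 0.1474, 0.242]]), (5, [225.2, 200.6], [[0.4216, 0.1491, 0.2], [0.4209, 0.1433, 0.242]]), (8, [233.6, 201.6], [[0.3964, 0.1454, 0.2], [0.3964, 0.1397, 0.242]]), (4, [252.8, 202.8], [[0.3393, 0.1408, 0.2], [0.3414, 0.1353, 0.242]])] [(17, [175.4, 268.6], [[0.5701, -0.0549, 0.235]])]
```

View pics/s6.png

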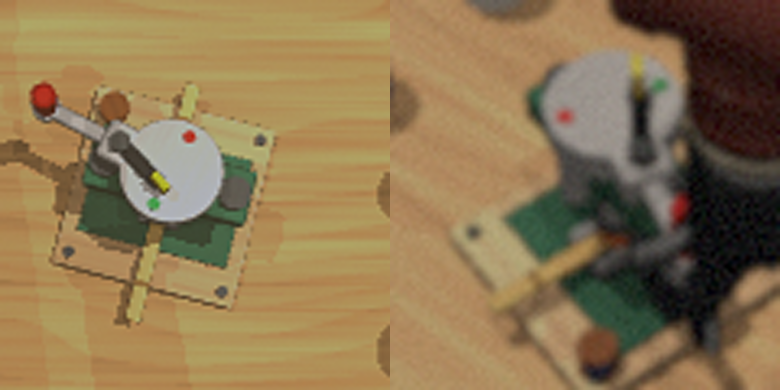

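The pause force was 5.4–6.3 N, which matches the 6 N given for a rightly gripped strip. The strip is in place, the tab is by the green dot, and the gripper is clear of everything. I'm handing in.

```bash
python3 -c "
from station import ctrl
print(ctrl.finish_job())"
```

```text
the job is handed in; nothing more can be done
None
```

The strip is clamped and the job was handed in at about 18 s of the 72 s allowed; the hand-in gives no verdict.

- **Selector:** I pushed the yellow tab over to the green dot with a force of about 3 N. It rose to about 5 N near the end, which I took as the stop. The last picture puts the lever at about -0.34 rad. The push also turned the handle about 0.2 rad counter-clockwise.
- **Free-wheel check:** I swung the handle 0.95 rad counter-clockwise, about 128 mm at the knob, and felt less than 1 N. I did not look at the collar mark, so "without turning the screw" rests on that low force.
- **Clamping:** One clockwise stroke was enough. It took about 5 N on the move until touch-down, near a handle angle of 107°. I stopped about 0.85 rad later, when the force had risen to about 8 N moving and 5.4–6.3 N at the last pause.
- **A disagreement:** At the two pauses just before the end, the force read 4.0–5.2 N. That suggested a somewhat looser grip than the angle and the moving force did, so I added one last small step.
- **Last look:** The gripper is open and clear of everything, and the measured force is about 0 N. The strip is in place under the foot, and the spool still stands on the board. I did not measure the other bench items again; every move stayed well above them.

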